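Seat the stage plate, then draw the locked lamp boom out to its index mark and hold it

TASK

The black stage plate of the lamp stand has one edge standing up on its tight stud: first press it down until it lies level in its bed. Then push the boom's lock button fully home, take the boom's handle and draw the boom out until its pointer lines up with the index clip on the scale, and finish while still holding it there, because a spring pulls the boom back if let go. Leave the plate seated and the other things on the bench where they are.

Things in the scene. Friction and masses are not known exactly. Their poses are not given: they have to be found in the camera images.
- stand: Fixed lamp stand: white slab 385 x 160 x 15 mm (x -200 to 185). Origin on the bench under the boom's head when the boom is in; z up; the boom slides out along stand +x. Grey boom housing x -190 to -28, 36 mm wide, top z 88; aluminium plate bed x 50 to 150. Scale rule beside the boom: y -51, 14 mm wide, top z 72, x -20 to 170, ticks every 10 mm, a longer one every 50; the first is at x 0.
- plate_mid (a point): Centre of the loose black plate, 80 x 66 x 5 mm, 90 g. Its x axis is its length and points (along stand +x) to the raised edge; z is its upward normal. It starts tilted about 0.14 rad: the edge nearer the boom housing lies on the bed's floor, the other is up on a stud. Seated level, this point is at stand x about 100, y 0, z 17.5 mm, and the plate's top is flush with the bed's rim (z 20).
- plate_press (a point): Point on the plate's top face, mid-width, 14 mm in from the raised edge, straight above the stud (stand x about 126 mm), open from above: press straight down here. It goes down about 9 mm, to z 20 mm. The stud is a tight steel bar that yields at about 5 N and stays where it is pushed.
- lock_top (a point): Centre of the top face of the steel lock button, 24 mm in diameter, on top of the boom housing (stand x -100, y 0, z 102.5 mm when up). It is pushed straight down.
- lock (a joint): Travel of the lock button, m: 0 up (boom locked), 0.008 fully home (boom free). It yields at about 4 N and stays where it is pushed.
- handle_mid (a point): Centre of the boom's upright black handle on top of its head: a block 24 mm (along the boom) x 20 mm (across) x 50 mm tall, from z 85 to 135 mm; this point is at z 112 mm. The grey head under it is 30 x 30 mm, top at z 85. Site axes are the stand's.
- boom (a joint): How far the boom is out, m: 0 fully in (start) to 0.14. With the lock button up it cannot be drawn out. Once free, a spring pulls it back in with about 4 N at 0 rising to 6 N at 0.14. The handle moves straight along the stand's +x by this amount.
- pointer (a point): Tip of the boom's thin dark steel pointer (2.6 mm wide), which sticks out sideways from the head over the rule; stand x equals boom, y -50, z 74 mm. Its axes are the stand's.
- index_mark (a point): Inner tip of the thin fin (2.6 mm wide) on the dark steel index clip, which is fixed on the outer side of the rule (clip 16 mm long, 9 mm wide, fin top at z 78.5 mm). Its stand x (70 to 125 mm, differs each time) is the extension wanted. Its axes are the stand's.
- model: Bystander: plaster model with teeth, 50 x 40 x 23 mm, loose on the slab beside the boom housing. Origin under its centre.
- dish: Bystander: small steel dish, 44 mm across, 14 mm tall, loose on the slab. Origin under its centre.
- jar: Bystander: glass jar with white cap, 60 mm across, 70 mm tall. Origin under its centre.
- vise: Bystander: small round-footed metal model holder, 84 mm across, 96 mm tall. Origin under its foot.
- brush: Bystander: brush lying on the bench, 160 mm long. Origin under its middle.
- driver: Bystander: screwdriver lying on the bench, 150 mm long. Origin under its middle.
- case: Bystander: clear case with white lid, 77 x 57 x 30 mm. Origin under its centre.
- pad: Bystander: black rubber arm rest, 100 x 130 x 45 mm. Origin under its centre.
Things that resemble listed ones, but are neither listed nor needed, are in the scene too. Of the things like the part that bears plate_mid, leave any that is brown, green or pink; of the rest the larger one is meant.

How it is judged:
By the outcome, as a careful person would: the job done as asked, in the order asked, and still so for the second after the job is handed in, while the arm keeps its last pose, push and grip.
It also fails if it takes over 54 s, if anything falls off the work surface, if the arm or the gripper's body presses on something with over 40 N, if the wrist force passes 120 N, or if a joint passes its speed limit or range.

ROBOT

A 6-joint arm with a two-finger parallel gripper is mounted at the origin on the work surface. World frame = base frame: x ahead of the robot, y to its left, z up, the work surface at z = 0. Lengths are in m, angles in rad, forces in N, time in s.
With the tool pointing down it reaches from about 0.35 to 0.875 m from the base axis. Payload 4.2 kg.
Tool frame: the origin (TCP) lies between the finger pads; the fingertips stand 19 mm ahead of it and the grasp point (between the pads) is the TCP; z points along the fingers, y is the line along which they close (so a half turn about z gives the same grasp; the last joint's range is limited). The gripper opens to 87 mm and grips with 3 to 60 N. Pads are 19 mm wide; open, the fingers measure 117 mm over their backs; the gripper's body (75 mm by 190 mm) begins 51 mm behind the grasp point.
Start: joints at [1.571, 0.385, 0.008, 0, -1.194, -0.259], TCP at [0.16, 0.604, 0.215] pointing down, gripper open.
Joint ranges: [-3.14, 3.14], [-1.21, 2.06], [-1.07, 1.41], [-3.16, 2.05], [-2.99, -0.16], [-3.1, 3.1]. Speed limits (rad/s): [2.79, 2.79, 3.14, 3.14, 3.14, 3.14].

INTERFACE

Orientations are given as a rotation vector (axis times angle).
In Python, from station import arm, vision gives the robot as it stands. The module is installed in compiled form; this text tells all that it offers.
- The arm moves only by the tool play_rows, never from a script. Its argument "series" is one flat list of numbers, 5 for each row, row after row: the shift along the tool's x, y, z as a fraction of full scale, then the turn about the tool's z as a fraction of full scale, then the finger opening in mm, from 0 to 87. In form: [dx, dy, dz, roll, fingers, dx, dy, dz, roll, fingers, ...]. A call has 1 to 5 rows; each row shifts and turns the commanded pose from where the row before left it, along the tool's axes as they then stand; what a row does not reach is not made up. Full scale, the value 1, is 0.02 m for a shift and 180 degrees for a turn. A row lasts 1/10 s, in which the tool goes at most 50 mm and 8.59 degrees, less where a joint would pass 70% of its speed; a pose out of reach is approached as far as the arm can. A call with a number of a shift or a turn outside -1 to 1 is refused whole. A call with a gripper value outside its range is refused whole. The fingers move at their own pace and stop on an object; "newtons" is the grip in N (left out, the last holds). Time passes only in rows, so rows that do not move let the fingers close. It gives the time, the measured TCP pose, the force, the opening and the grip force at its end, in the units of the state.
- arm.state(): the state, without advancing time (a new reading comes with each control period).
- vision.grab_frame(name): name is "side" or "top"; returns (picture, depth): 384x512x3 uint8, red, green, blue; 384x512 float32, m along the optical axis (not along the pixel's ray), 0 where there is no reading.
- vision.get_calibration(name): a dict with "intrinsics" (3x3 intrinsics, pixels), "R" (3x3) and "t" (3): a world point X has camera coordinates R X + t. Camera axes: x right, y down, z forward; pixel columns grow to the right and rows downward; lengths in m; the calibration is good to about 2 mm. A picture is of the moment at which its call begins. get_calibration takes no time and is no camera call.
- arm.hand_in(): hands the job in; it is judged then, once.
The state is a dict: "clock": time; "joint_pos": joint angles; "qvel": joint speeds; "joint_torque": joint torques, N m; "tcp_pos": TCP position; "ee_rot": TCP orientation; "contact_force": force on the tool from outside, world axes, zero at the start; "wrist_torque": the same for the moment, N m; "finger_gap": opening from 0.0 (shut) to 1.0 (fully open); "finger_force": force on a finger pad.
Only numpy, scipy, OpenCV 4.12 (cv2) and the standard library are available. Lean on these libraries where they do the work, as an engineer would, in place of code of your own. Each camera call takes 0.05 s, during which the arm holds its last target. There are 200 camera calls.

## Working session

There is one attempt and no reset: what is moved stays moved. The work goes in short steps, Python scripts to look and compute and a tool call to move; the robot and the scene stay as the last step left them, time stands still between calls to the robot, and variables do not carry over. Pictures are saved under pics/ and viewed, at most 10 in all, crops included, and the job is handed in when it is done.

Besides the shell and the picture viewer there is one more tool, called as name(argument=value, ...) on one line, values as JSON. play_rows: Moves the arm, as the interface text tells. Shift numbers are shares of 0.02 m and turn numbers shares of 180 degrees, none past 1 either way. Its arguments: {"type":"object","properties":{"series":{"type":"array","items":{"type":"number"}},"newtons":{"type":"number"}},"required":["series"]}

```bash
mkdir -p pics; python3 - <<'E'
from station import arm, vision
import cv2,numpy as np
for n in("top","side"):
    p,d=vision.grab_frame(n); c=vision.get_calibration(n)
    np.savez(f"{n}0.npz",p=p,d=d,**{k:np.array(v) for k,v in c.items()})
    cv2.imwrite(f"pics/{n}0.png",cv2.resize(p[:,:,::-1],(800,600),interpolation=cv2.INTER_CUBIC))
    print(n,c)
print(arm.state())
E
```

```text
top {'intrinsics': array([[485.02442658,   0.        , 259.208889  ],
       [  0.        , 485.02442658, 191.15168254],
       [  0.        ,   0.        ,   1.        ]]), 'R': array([[ 0.00856841, -0.99992907, -0.00827316],
       [-0.99291454, -0.00752711, -0.11859202],
       [ 0.11852134,  0.00923069, -0.9929086 ]]), 't': array([-2.52032778e-04,  5.43951027e-01,  1.41843722e+00])}
side {'intrinsics': array([[396.8282004 ,   0.        , 251.38971324],
       [  0.        , 396.8282004 , 195.09058049],
       [  0.        ,   0.        ,   1.        ]]), 'R': array([[-9.84864190e-01, -1.73327083e-01,  4.99878913e-04],
       [-1.01578363e-01,  5.74838161e-01, -8.11937759e-01],
       [ 1.40443454e-01, -7.99699200e-01, -5.83743801e-01]]), 't': array([0.5489771 , 0.13023549, 1.36963126])}
{'clock': 0.1, 'joint_pos': array([ 1.57060734e+00,  3.85507594e-01,  6.80466356e-03, -4.45709310e-04,
       -1.19400384e+00, -2.58581261e-01]), 'qvel': array([-0.0012707 , -0.00270408,  0.00317082,  0.00170942, -0.000795  ,
        0.00111496]), 'joint_torque': array([ 6.85736704e-04, -3.91687202e+01,  1.87937075e+01,  4.23189551e+00,
        1.34630338e-02, -6.99294924e-05]), 'tcp_pos': array([0.15978404, 0.60367649, 0.21426705]), 'ee_rot': array([ 3.11336845e+00, -4.05346784e-01, -2.58545560e-04]), 'contact_force': array([-0.34830096, -0.15092826,  0.69096566]), 'wrist_torque': array([-0.03648666,  0.03591298, -0.00439611]), 'finger_force': 0.0, 'finger_gap': 0.9966616407650518}
```

View pics/top0.png

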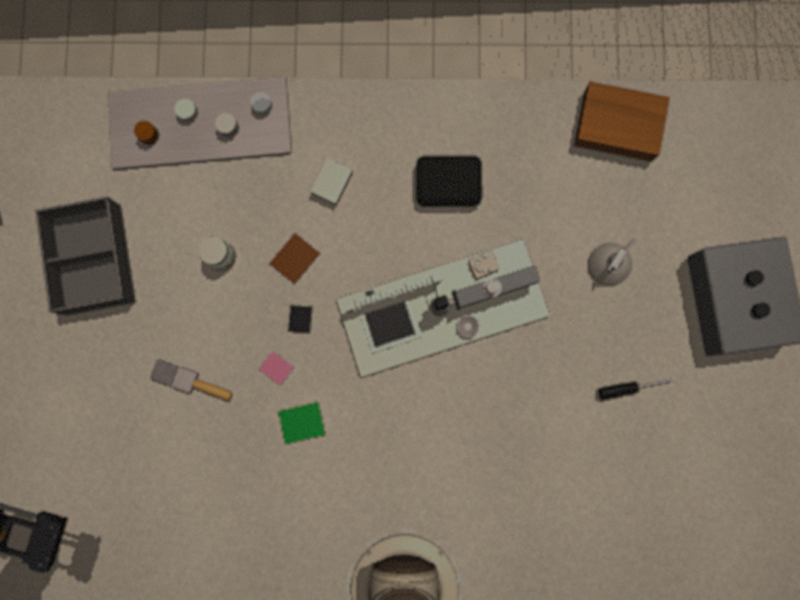

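View pics/side0.png

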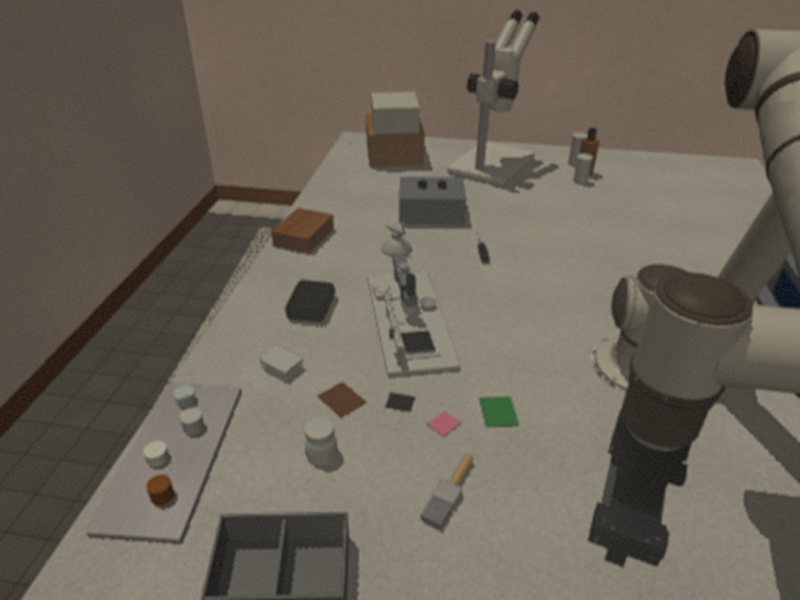

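Top view (800x600 px): the stand is at about (443,308). Its +x runs left and slightly down, with the bed at (390,324), handle (440,303), lock button (494,287) and index clip near (369,293).
Plate candidates:
- black in the bed (390,324)
- small black (300,319)
- brown (295,258)
- green (302,422)
- pink (277,368)

After leaving out the coloured ones, the larger black one is the one in the bed. I'll check that in a crop and measure the stand.

```bash
cat > h.py <<'E'
import numpy as np,cv2
from station import arm,vision
def cal(n):
    c=vision.get_calibration(n);return np.array(c["intrinsics"]),np.array(c["R"]),np.array(c["t"])
def ray(n,uv,z):
    K,R,t=cal(n);o=-R.T@t;d=R.T@np.linalg.solve(K,[uv[0],uv[1],1.]);return o+d*(z-o[2])/d[2]
def proj(n,X):
    K,R,t=cal(n);q=K@(R@np.asarray(X)+t);return q[:2]/q[2]
E
python3 - <<'E'
from h import *
p=np.load("top0.npz")["p"]
hsv=cv2.cvtColor(p,cv2.COLOR_RGB2HSV)
roi=p[145:250,205:360].astype(int)
print("slab rgb",p[225,240],p[185,338],"bench",p[250,250])
# slab is greenish white: g-r
for nm,(u,v) in dict(a=(230,195),b=(290,215)).items(): print(p[v,u])
s=(p[:,:,1].astype(int)-p[:,:,0]>2)&(p[:,:,1]>110)
m=np.zeros(p.shape[:2],np.uint8);m[145:250,205:360]=s[145:250,205:360]*255
m=cv2.morphologyEx(m,cv2.MORPH_CLOSE,np.ones((5,5)))
c=max(cv2.findContours(m,0,2)[0],key=cv2.contourArea)
r=cv2.minAreaRect(c);print(r);B=cv2.boxPoints(r)
W=np.array([ray("top",b,.015) for b in B]);print(W.round(4));print(np.linalg.norm(np.diff(W,axis=0),axis=1))
v=p[145:250,205:360,::-1]
im=cv2.resize(v,None,fx=5,fy=5,interpolation=cv2.INTER_CUBIC);
cv2.imwrite("pics/crop1.png",cv2.convertScaleAbs(im,alpha=1.4))
E
```

```text
slab rgb [138 136 121] [119 116 105] bench [147 135 115]
[129 128 115]
[150 150 132]
((324.20001220703125, 198.59999084472656), (20.238576889038086, 46.80170822143555), 71.56504821777344)
[[ 0.5309 -0.1155  0.015 ]
 [ 0.5771 -0.2499  0.015 ]
 [ 0.5188 -0.2685  0.015 ]
 [ 0.473  -0.1346  0.015 ]]
[0.14218591 0.06119549 0.1414989 ]
```

View pics/crop1.png

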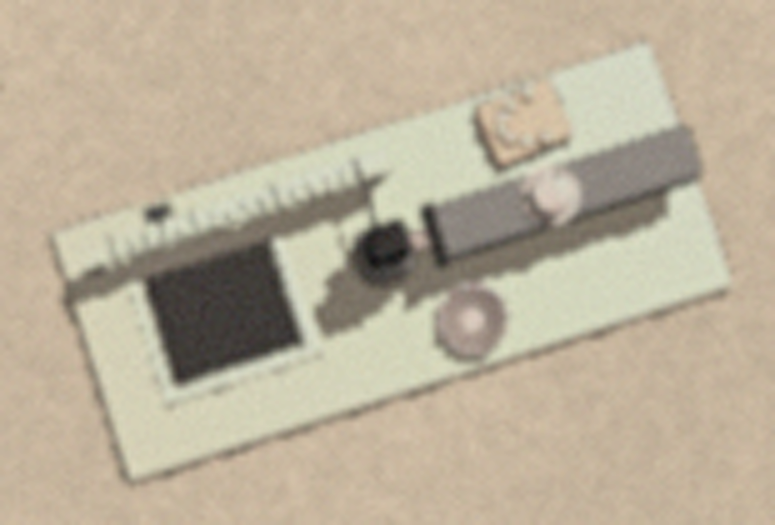

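Crop: the black plate sits inside the white bed rim at crop (225,312), so it is the chosen one. The other clear features are the handle (385,248), button (553,193), index clip (157,212), dish (470,320) and model (520,125). Next I'll measure the stand's pose.

```bash
cat >> h.py <<'E'
def fitpose(P,S):  # 2D rigid: world=c+R(th)S
    P=np.asarray(P);S=np.asarray(S);a=(P-P.mean(0))@[1,1j];b=(S-S.mean(0))@[1,1j]
    w=(a*b.conj()).sum();th=np.angle(w);R=np.array([[np.cos(th),-np.sin(th)],[np.sin(th),np.cos(th)]])
    c=P.mean(0)-R@S.mean(0);return c,th,P-(S@R.T+c)
E
python3 - <<'E'
from h import *
p=np.load("top0.npz")["p"].astype(np.float32)
f=cv2.GaussianBlur(p,(0,0),1.0);q=f[:,:,0]/(f[:,:,2]+1)
o=np.array([205,145]);C=[np.array(a)/5+o-.4 for a in((53,235),(648,40),(730,288),(130,480))]
L=[]
for i in range(4):
    a,b=C[i],C[(i+1)%4];n=np.array([-(b-a)[1],(b-a)[0]]);n/=np.linalg.norm(n);pts=[]
    for s in np.linspace(.08,.92,60):
        k=np.arange(-4,4.01,.1);xy=(a+s*(b-a))+k[:,None]*n
        pr=cv2.remap(q,xy[:,0].astype(np.float32)[None],xy[:,1].astype(np.float32)[None],1)[0]
        g=np.abs(np.gradient(pr));j=g.argmax();pts.append(xy[j])
    vx,vy,x,y=cv2.fitLine(np.array(pts,np.float32),cv2.DIST_HUBER,0,.01,.01).ravel();L.append(np.cross([x,y,1],[x+vx,y+vy,1]))
P=[]
for i in range(4):
    h=np.cross(L[i-1],L[i]);P.append(h[:2]/h[2])
print(np.round(P,2))
W=[ray("top",u,.015)[:2] for u in P]
S=[(.185,-.08),(-.2,-.08),(-.2,.08),(.185,.08)]
c,th,e=fitpose(W,S);print("pose",c,np.degrees(th),"\nres mm",e*1e3)
R=np.array([[np.cos(th),-np.sin(th)],[np.sin(th),np.cos(th)]])
w=lambda x,y,z:np.r_[c+R@[x,y],z]
np.savez("stand.npz",c=c,R=R,th=th)
crop=lambda X:(proj("top",X)-o+.4)*5
for n,X in dict(press=(.126,0,.029),lock=(-.1,0,.1025),handle=(0,0,.135),ptr=(0,-.05,.074)).items(): print(n,w(*X).round(4),"crop",crop(w(*X)).round(0), "side", (proj("side",w(*X))*800/512).round(0))
# index: crop 157,212 at z .078
i=ray("top",np.array([157,212])/5+o-.4,.075)[:2];print("index stand",R.T@(i-c))
E
```

```text
[[214.09 191.02]
 [334.94 152.58]
 [351.76 201.77]
 [230.39 241.04]]
pose [ 0.52829602 -0.06052185] 108.335903689994 
res mm [[-0.65222924  0.74573577]
 [-0.83686595 -0.62487363]
 [ 0.60119474  0.56557965]
 [ 0.88790046 -0.68644179]]
press [0.4887 0.0591 0.029 ] crop [180. 325.] side [419. 346.]
lock [ 0.5598 -0.1554  0.1025] crop [552. 193.] side [403. 264.]
handle [ 0.5283 -0.0605  0.135 ] crop [388. 240.] side [410. 275.]
ptr [ 0.5758 -0.0448  0.074 ] crop [357. 171.] side [388. 299.]
index stand [ 0.11816004 -0.06253929]
```

```bash
cat >> h.py <<'E'
from scipy.spatial.transform import Rotation as Ro
def to(x,y,z,yaw=True):  # tcp target in stand frame (m) -> remaining in tool axes, units of rows' full scale
    s=np.load("stand.npz");st=arm.state();T=Ro.from_rotvec(st["ee_rot"]).as_matrix();p=np.array(st["tcp_pos"])
    X=np.r_[s["c"]+s["R"]@[x,y],z];c=np.r_[s["R"].T@(p[:2]-s["c"]),p[2]]
    ang=np.degrees(np.arctan2(T[1,1],T[0,1]))-np.degrees(s["th"])-180;ang=(ang+180)%360-180
    print("t",round(st["clock"],2),"tcp stand mm",(c*1e3).round(1),"need units",(T.T@(X-p)/.02).round(2),"roll units",round(ang/180,4),"F",np.round(st["contact_force"],1),"tool z",T[:,2].round(3),"gap",round(st["finger_gap"]*87,1))
E
```

play_rows(series=[0,0,0,-0.046,40,0,0,0,-0.046,20,0,0,0,-0.046,0,0,0,0,-0.046,0,0,0,0,0,0], newtons=20)

```text
clock: 0.6
tcp_pos: [0.1598, 0.6039, 0.2147]
ee_rot: [3.101, 0.499, -0.001]
contact_force: [-0.3, -0.5, 0.5]
finger_gap: 0.634
finger_force: 0.0
```

```bash
python3 -c "
from h import *
to(.126,0,.16)"
```

```text
t 0.6 tcp stand mm [746.6 140.8 214.7] need units [ 7.07 31.02  2.76] roll units -0.0003 F [-0.3 -0.5  0.5] tool z [-0.    -0.001 -1.   ] gap 55.2
```

play_rows(series=[0.2,1,0,0,0,0.2,1,0,0,0,0.2,1,0,0,0,0.2,1,0,0,0,0.2,1,0,0,0])

```text
clock: 1.1
tcp_pos: [0.2106, 0.5145, 0.2149]
ee_rot: [3.102, 0.494, -0.0]
contact_force: [1.3, 0.4, -0.6]
finger_gap: 0.173
finger_force: 0.0
```

play_rows(series=[0.2,1,0,0,0,0.2,1,0,0,0,0.2,1,0,0,0,0.2,1,0,0,0,0.2,1,0,0,0])

```text
clock: 1.6
tcp_pos: [0.2615, 0.4254, 0.2153]
ee_rot: [-3.102, -0.499, -0.0]
contact_force: [0.6, 0.7, -0.2]
finger_gap: 0.001
finger_force: 0.0
```

play_rows(series=[0.2,1,0,0,0,0.2,1,0,0,0,0.2,1,0,0,0,0.2,1,0,0,0,0.2,1,0,0,0])

```text
clock: 2.1
tcp_pos: [0.3117, 0.3366, 0.2153]
ee_rot: [-3.102, -0.499, -0.0]
contact_force: [-0.1, 1.0, -0.1]
finger_gap: 0.008
finger_force: 0.0
```

play_rows(series=[0.2,1,0,0,0,0.2,1,0,0,0,0.2,1,0,0,0,0.2,1,0,0,0,0.2,1,0,0,0])

```text
clock: 2.6
tcp_pos: [0.3619, 0.2479, 0.2153]
ee_rot: [-3.102, -0.499, -0.0]
contact_force: [-0.1, 0.2, -0.4]
finger_gap: 0.003
finger_force: 0.0
```

play_rows(series=[0.2,1,0,0,0,0.2,1,0,0,0,0.2,1,0,0,0,0.2,1,0,0,0,0.2,1,0,0,0])

```text
clock: 3.1
tcp_pos: [0.4121, 0.1592, 0.2154]
ee_rot: [-3.102, -0.499, -0.0]
contact_force: [-0.2, 0.2, 0.1]
finger_gap: 0.005
finger_force: 0.0
```

```bash
python3 -c "
from h import *
to(.126,0,.11)"
```

```text
t 3.1 tcp stand mm [245.1  41.2 215.4] need units [2.06 5.95 5.27] roll units -0.0003 F [-0.2  0.2  0.1] tool z [ 0.  0. -1.] gap 0.4
```

play_rows(series=[0.4,1,0.5,0,0,0.4,1,0.7,0,0,0.4,1,0.8,0,0,0.4,1,0.8,0,0,0.46,1,0.9,0,0])

```text
clock: 3.6
tcp_pos: [0.4828, 0.0773, 0.141]
ee_rot: [-3.102, -0.499, -0.002]
contact_force: [0.2, 0.1, 0.3]
finger_gap: 0.001
finger_force: 0.0
```

play_rows(series=[0,0.95,1,0,0,0,0,1,0,0,0,0,1,0,0,0,0,0.5,0,0,0,0,0,0,0])

```text
clock: 4.1
tcp_pos: [0.4873, 0.0598, 0.0701]
ee_rot: [3.101, 0.499, -0.005]
contact_force: [0.7, -0.5, -0.1]
finger_gap: 0.005
finger_force: 0.0
```

```bash
python3 -c "
from h import *
to(.126,0,.039)
p,d=vision.grab_frame('side')
v=p[150:260,215:325,::-1]
cv2.imwrite('pics/s1.png',cv2.convertScaleAbs(cv2.resize(v,None,fx=5,fy=5,interpolation=2),alpha=1.4))"
```

```text
t 4.1 tcp stand mm [127.1   1.1  70.1] need units [0.06 0.06 1.56] roll units -0.0004 F [ 0.7 -0.5 -0.1] tool z [-0.003 -0.001 -1.   ] gap 0.4
```

View pics/s1.png

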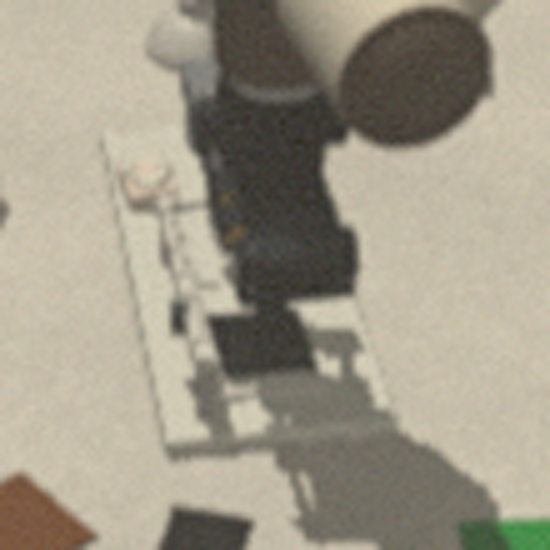

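The fingertips are just above the plate at crop (272,305), so I'll press down in small steps.

play_rows(series=[0.06,0.06,0.5,0,0,0,0,0.4,0,0,0,0,0.15,0,0,0,0,0.12,0,0,0,0,0.1,0,0])

```text
clock: 4.65
tcp_pos: [0.4899, 0.0601, 0.0458]
ee_rot: [-3.102, -0.5, -0.0]
contact_force: [-0.1, -0.1, 0.2]
finger_gap: 0.006
finger_force: 0.0
```

play_rows(series=[0,0,0.1,0,0,0,0,0.1,0,0,0,0,0.05,0,0,0,0,0.05,0,0,0,0,0,0,0])

```text
clock: 5.15
tcp_pos: [0.4898, 0.06, 0.0398]
ee_rot: [3.102, 0.499, -0.0]
contact_force: [-1.0, -0.1, -0.2]
finger_gap: 0.002
finger_force: 0.0
```

play_rows(series=[0,0,0.05,0,0,0,0,0.05,0,0])

```text
clock: 5.35
tcp_pos: [0.4898, 0.06, 0.0379]
ee_rot: [-3.102, -0.499, -0.0]
contact_force: [0.4, 0.3, 0.8]
finger_gap: 0.007
finger_force: 0.0
```

play_rows(series=[0,0,0.05,0,0,0,0,0.05,0,0])

```text
clock: 5.55
tcp_pos: [0.4898, 0.06, 0.0358]
ee_rot: [3.102, 0.499, -0.0]
contact_force: [-0.5, 0.3, 1.2]
finger_gap: 0.007
finger_force: 0.0
```

```bash
python3 -c "
from h import *
to(.126,0,.039)
p,d=vision.grab_frame('side')
v=p[150:260,215:325,::-1]
cv2.imwrite('pics/s2.png',cv2.convertScaleAbs(cv2.resize(v,None,fx=5,fy=5,interpolation=2),alpha=1.4))"
```

```text
t 5.55 tcp stand mm [126.5  -1.3  35.8] need units [-0.07  0.03 -0.16] roll units -0.0003 F [-0.5  0.3  1.2] tool z [-0. -0. -1.] gap 0.6
```

View pics/s2.png

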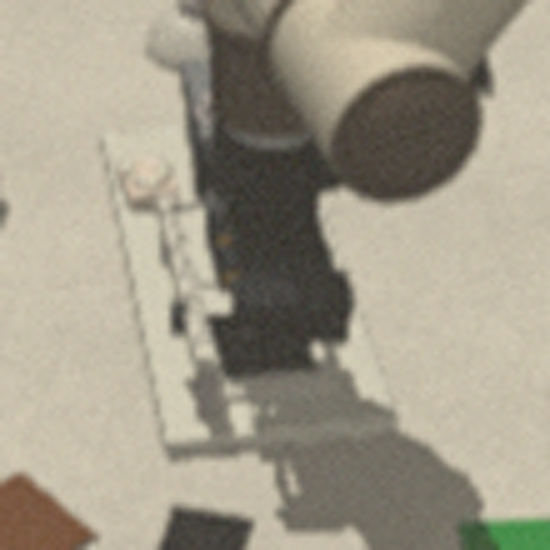

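In this view the gripper hides the plate and no force has built up, so the tips may sit shorter than stated. I'll keep going down slowly.

play_rows(series=[0,0,0.05,0,0,0,0,0.05,0,0])

```text
clock: 5.8
tcp_pos: [0.4898, 0.06, 0.0338]
ee_rot: [-3.102, -0.499, -0.0]
contact_force: [1.3, 0.2, -0.0]
finger_gap: 0.005
finger_force: 0.0
```

play_rows(series=[0,0,0.05,0,0,0,0,0.05,0,0])

```text
clock: 6.0
tcp_pos: [0.4898, 0.06, 0.0318]
ee_rot: [3.102, 0.499, -0.0]
contact_force: [0.3, 0.6, -0.0]
finger_gap: 0.006
finger_force: 0.0
```

```bash
python3 - <<'E'
from h import *
s=np.load("stand.npz")
def cloud(n,d):
    K,R,t=cal(n);v,u=np.mgrid[:384,:512];c=np.stack([(u-K[0,2])/K[0,0]*d,(v-K[1,2])/K[1,1]*d,d],-1)
    X=(c-t)@R;X=np.concatenate([(X[...,:2]-s["c"])@s["R"],X[...,2:]],-1);return X
for n in("top","side"):
    d=np.load(n+"0.npz")["d"];X=cloud(n,d);ok=d>0
    def box(x0,x1,y0,y1):
        m=ok&(X[...,0]>x0)&(X[...,0]<x1)&(X[...,1]>y0)&(X[...,1]<y1);return m.sum(),(np.percentile(X[m][:,2],[10,50,90])*1e3).round(1)
    print(n,"bench",box(.2,.23,-.05,.05),"slab",box(.0,.04,.04,.07),"plate lo",box(.065,.075,-.02,.02),"plate hi",box(.12,.132,-.02,.02),"lock",box(-.105,-.095,-.005,.005))
p,d=vision.grab_frame("side");X=cloud("side",d)
m=(d>0)&(X[...,0]>.09)&(X[...,0]<.17)&(abs(X[...,1])<.05)&(X[...,2]<.09)
for z in range(5,90,5):
    k=m&(X[...,2]>z/1e3)&(X[...,2]<(z+5)/1e3)
    if k.sum():print(z,k.sum(),(np.percentile(X[k],[5,95],axis=0)*1e3).round(0)[:,:2].tolist())
E
```

```text
top bench (np.int64(321), array([-5.5, -0.7,  3.6])) slab (np.int64(132), array([10.2, 14.2, 17.5])) plate lo (np.int64(42), array([16.4, 20.9, 24.7])) plate hi (np.int64(54), array([25.2, 28.5, 33.3])) lock (np.int64(13), array([ 96.7, 101.9, 105.3]))
side bench (np.int64(182), array([-4.6, -2.4,  0.1])) slab (np.int64(51), array([ 9.6, 12.5, 14.8])) plate lo (np.int64(15), array([17.2, 20.2, 21.5])) plate hi (np.int64(34), array([11.1, 24.7, 28.4])) lock (np.int64(5), array([ 96.8,  99.8, 101.1]))
5 20 [[125.0, -35.0], [165.0, 37.0]]
10 157 [[114.0, -41.0], [169.0, 47.0]]
15 80 [[120.0, -39.0], [167.0, 43.0]]
20 26 [[95.0, -37.0], [152.0, 40.0]]
25 60 [[116.0, -30.0], [139.0, 29.0]]
30 10 [[133.0, -36.0], [157.0, 27.0]]
35 5 [[132.0, -41.0], [161.0, 8.0]]
40 3 [[136.0, -12.0], [139.0, -3.0]]
45 2 [[169.0, -49.0], [170.0, -49.0]]
50 1 [[166.0, -48.0], [166.0, -48.0]]
55 3 [[166.0, -49.0], [169.0, -45.0]]
60 2 [[165.0, -49.0], [169.0, -45.0]]
65 18 [[95.0, -49.0], [163.0, -44.0]]
70 11 [[104.0, -50.0], [166.0, -45.0]]
```

```bash
python3 -c "
from h import *
p,d=vision.grab_frame('side')
v=p[175:245,235:305,::-1]
a=cv2.convertScaleAbs(cv2.resize(v,None,fx=8,fy=8,interpolation=2),alpha=2.2)
s=np.load('stand.npz')
w=lambda x,y,z:np.r_[s['c']+s['R']@[x,y],z]
for i,X in enumerate([(.126,0,.0128),(.14,-.033,.029),(.14,.033,.029),(.126,0,.029)]):
  print(((proj('side',w(*X))-[235,175]+.5)*8).round(0))
cv2.imwrite('pics/s3.png',a)"
```

```text
[267. 404.]
[198. 403.]
[349. 388.]
[268. 375.]
```

View pics/s3.png

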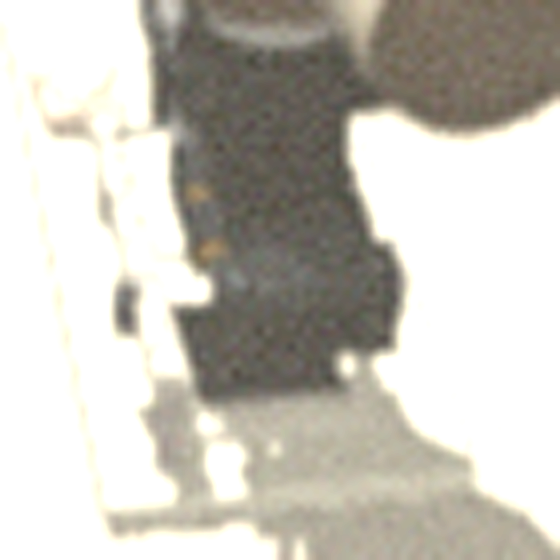

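The plate's edge is still up at (200,400)-(340,385). The closed fingertips haven't reached it, so I'll continue down.

play_rows(series=[0,0,0.05,0,0,0,0,0.05,0,0])

```text
clock: 6.3
tcp_pos: [0.4898, 0.06, 0.0298]
ee_rot: [-3.102, -0.499, -0.0]
contact_force: [-0.5, -0.4, 0.7]
finger_gap: 0.006
finger_force: 0.0
```

play_rows(series=[0,0,0.05,0,0,0,0,0.05,0,0])

```text
clock: 6.5
tcp_pos: [0.4898, 0.06, 0.0278]
ee_rot: [3.102, 0.499, 0.0]
contact_force: [-0.6, -0.2, 0.3]
finger_gap: 0.01
finger_force: 0.0
```

```bash
python3 - <<'E'
from h import *
s=np.load("stand.npz");w=lambda x,y,z:np.r_[s["c"]+s["R"]@[x,y],z]
print("s1 tip px",(proj("side",w(.127,.001,.051))-[215,150]+.5)*5)
p0=np.load("side0.npz")["p"];D=[]
for i in range(6):
    p,d=vision.grab_frame("side");D.append(p)
p=np.mean(D,0)
# plate front edge column profiles, before vs now
for y in(-.028,-.02,0,.02,.028):
    zs=np.arange(0,.045,.001)
    for nm,im in(("0",p0.astype(float)),("now",p)):
        g=cv2.GaussianBlur(im.astype(np.float32),(0,0),.5).mean(2)
        u=np.array([proj("side",w(.14,y,z)) for z in zs],np.float32)
        pr=cv2.remap(g,u[None,:,0].copy(),u[None,:,1].copy(),1)[0];print(y,nm,pr[::2].round(0).astype(int).tolist())
g=p.mean(2);np.save("now.npy",p)
E
```

```text
s1 tip px [269.95798112 335.35124792]
-0.028 0 [115, 111, 106, 105, 106, 107, 113, 119, 117, 115, 109, 100, 89, 79, 69, 62, 55, 52, 50, 49, 48, 48, 48]
-0.028 now [117, 113, 108, 106, 107, 109, 115, 121, 120, 118, 111, 102, 91, 79, 68, 60, 52, 49, 46, 45, 45, 44, 44]
-0.02 0 [134, 126, 117, 113, 109, 110, 114, 116, 112, 107, 98, 88, 79, 71, 64, 56, 52, 51, 50, 50, 50, 50, 50]
-0.02 now [134, 125, 117, 109, 101, 98, 96, 95, 92, 89, 85, 80, 74, 68, 61, 54, 48, 46, 43, 43, 42, 42, 42]
0 0 [134, 131, 124, 118, 115, 113, 115, 117, 117, 112, 106, 94, 83, 74, 64, 58, 53, 50, 49, 49, 48, 48, 48]
0 now [104, 102, 96, 90, 88, 85, 84, 83, 83, 82, 81, 78, 75, 69, 63, 56, 50, 45, 44, 42, 42, 42, 42]
0.02 0 [134, 129, 125, 120, 115, 116, 118, 118, 116, 111, 101, 92, 82, 72, 64, 57, 52, 50, 49, 48, 47, 48, 48]
0.02 now [81, 82, 82, 83, 84, 84, 84, 84, 83, 82, 80, 78, 74, 68, 62, 55, 50, 46, 43, 43, 42, 42, 41]
0.028 0 [135, 133, 128, 122, 119, 119, 120, 119, 117, 110, 101, 92, 82, 73, 65, 59, 59, 60, 65, 72, 79, 86, 92]
0.028 now [81, 81, 82, 83, 83, 84, 84, 83, 82, 80, 79, 75, 71, 66, 60, 54, 53, 52, 56, 61, 63, 62, 59]
```

```bash
python3 - <<'E'
from h import *
s=np.load("stand.npz");K,R,t=cal("side")
p,d=vision.grab_frame("side");d0=np.load("side0.npz")["d"]
d=np.where(d>0,d,np.nan)
v,u=np.mgrid[:384,:512];c=np.stack([(u-K[0,2])/K[0,0]*d,(v-K[1,2])/K[1,1]*d,d],-1);X=(c-t)@R
X=np.concatenate([(X[...,:2]-s["c"])@s["R"],X[...,2:]],-1)*1e3
ch=(d0-d)>.012
for r in range(190,230,2):
    print(r,[("%d,%d,%d"%tuple(X[r,k]) if ch[r,k] else "-") for k in range(256,290,4)])
E
```

```text
190 ['60,-32,119', '174,-38,198', '175,-25,198', '176,-13,197', '175,0,195', '175,12,194', '177,24,194', '345,-4,314', '346,5,313']
192 ['-', '119,-28,151', '167,-24,185', '176,-13,190', '174,0,187', '178,11,189', '-', '-', '346,5,307']
194 ['-', '112,-27,138', '166,-23,176', '176,-13,182', '177,0,181', '175,12,179', '-', '-', '-']
196 ['101,-38,123', '105,-26,125', '169,-24,171', '179,-13,176', '173,0,171', '176,12,172', '-', '-', '-']
198 ['103,-39,116', '120,-28,127', '169,-24,162', '174,-12,165', '175,0,164', '178,12,165', '-', '-', '-']
200 ['103,-39,108', '123,-28,122', '171,-24,157', '176,-12,159', '175,0,157', '175,13,155', '-', '-', '-']
202 ['-', '138,-31,125', '175,-24,151', '177,-12,152', '179,0,152', '176,13,148', '145,34,123', '-', '-']
204 ['-', '152,-33,127', '176,-25,144', '177,-12,143', '179,0,143', '181,12,144', '157,31,124', '-', '-']
206 ['-', '156,-34,122', '187,-27,145', '188,-14,144', '191,-1,145', '195,10,146', '193,23,144', '-', '-']
208 ['-', '158,-34,115', '198,-28,146', '198,-16,144', '201,-3,145', '206,7,147', '204,21,144', '208,32,146', '-']
210 ['-', '162,-35,110', '207,-30,145', '210,-18,145', '214,-6,147', '209,7,142', '218,18,147', '216,31,145', '-']
212 ['-', '-', '218,-32,145', '217,-19,143', '217,-6,141', '222,4,144', '224,17,144', '223,30,142', '-']
214 ['-', '-', '221,-32,140', '220,-19,138', '222,-7,138', '220,5,135', '220,18,133', '219,31,131', '-']
216 ['-', '-', '219,-32,130', '218,-19,128', '218,-6,127', '219,5,126', '214,20,120', '213,33,118', '-']
218 ['-', '-', '212,-30,116', '213,-18,116', '215,-5,116', '215,7,114', '212,20,110', '215,33,112', '-']
220 ['-', '-', '211,-30,108', '216,-18,110', '216,-5,108', '212,8,104', '217,20,106', '-', '-']
222 ['-', '-', '-', '-', '-', '-', '-', '-', '-']
224 ['-', '-', '-', '-', '-', '-', '-', '-', '-']
226 ['-', '-', '-', '-', '-', '-', '-', '-', '-']
228 ['-', '-', '-', '-', '-', '-', '-', '-', '-']
```

Side depth puts the bottom of the gripper body at about z 102 mm, and the state implies 79. The tips should therefore be near z 30, just about to touch, so I'll continue.

play_rows(series=[0,0,0.05,0,0,0,0,0.05,0,0])

```text
clock: 7.05
tcp_pos: [0.4898, 0.06, 0.0258]
ee_rot: [-3.102, -0.499, -0.0]
contact_force: [-0.4, -0.4, -0.2]
finger_gap: 0.009
finger_force: 0.0
```

play_rows(series=[0,0,0.05,0,0,0,0,0.05,0,0])

```text
clock: 7.25
tcp_pos: [0.4898, 0.06, 0.0238]
ee_rot: [3.102, 0.499, 0.0]
contact_force: [0.2, 0.1, 0.9]
finger_gap: 0.001
finger_force: 1.0
```

play_rows(series=[0,0,0.05,0,0,0,0,0.05,0,0])

```text
clock: 7.45
tcp_pos: [0.4899, 0.0603, 0.022]
ee_rot: [-3.101, -0.499, -0.001]
contact_force: [-1.0, 1.9, 4.3]
finger_gap: 0.003
finger_force: 1.8
```

Contact came at a TCP reading of about 0.0235. I'll press about 9 mm further.

play_rows(series=[0,0,0.05,0,0,0,0,0.05,0,0,0,0,0.05,0,0,0,0,0.05,0,0])

```text
clock: 7.85
tcp_pos: [0.4899, 0.0602, 0.0179]
ee_rot: [-3.101, -0.499, -0.001]
contact_force: [-1.3, 2.5, 3.9]
finger_gap: 0.008
finger_force: 1.8
```

play_rows(series=[0,0,0.05,0,0,0,0,0.05,0,0])

```text
clock: 8.05
tcp_pos: [0.4899, 0.0601, 0.0158]
ee_rot: [-3.102, -0.499, -0.001]
contact_force: [-0.9, 3.2, 3.1]
finger_gap: 0.004
finger_force: 1.8
```

play_rows(series=[0,0,0.05,0,0,0,0,0,0,0])

```text
clock: 8.25
tcp_pos: [0.4899, 0.06, 0.0147]
ee_rot: [3.102, 0.499, 0.0]
contact_force: [1.0, 2.3, 1.6]
finger_gap: 0.005
finger_force: 0.9
```

play_rows(series=[0,0,0.05,0,0,0,0,0,0,0])

```text
clock: 8.45
tcp_pos: [0.4899, 0.06, 0.0138]
ee_rot: [3.102, 0.499, 0.0]
contact_force: [-0.8, 1.4, 1.1]
finger_gap: 0.008
finger_force: 0.9
```

play_rows(series=[0,0,0.05,0,0,0,0,0,0,0])

```text
clock: 8.65
tcp_pos: [0.49, 0.06, 0.0132]
ee_rot: [3.102, 0.5, 0.001]
contact_force: [-1.4, 3.1, 5.2]
finger_gap: 0.001
finger_force: 2.6
```

play_rows(series=[0,0,0.05,0,0,0,0,0,0,0])

```text
clock: 8.85
tcp_pos: [0.49, 0.06, 0.0131]
ee_rot: [3.101, 0.5, 0.001]
contact_force: [-4.0, 2.5, 12.7]
finger_gap: 0.002
finger_force: 6.4
```

play_rows(series=[0,0,0.05,0,0,0,0,0,0,0])

```text
clock: 9.05
tcp_pos: [0.49, 0.06, 0.013]
ee_rot: [3.101, 0.501, 0.001]
contact_force: [-6.6, 2.7, 20.2]
finger_gap: 0.007
finger_force: 10.2
```

Bottomed out: force rises with no further travel. I'll retract and check the plate.

play_rows(series=[0,0,-0.3,0,0,0,0,-1,0,0,0,0,-1,0,0,0,0,-1,0,0,0,0,-1,0,0])

```text
clock: 9.55
tcp_pos: [0.489, 0.0593, 0.097]
ee_rot: [3.101, 0.498, -0.003]
contact_force: [0.6, -0.7, -0.5]
finger_gap: 0.001
finger_force: 0.0
```

play_rows(series=[0,0,-1,0,0,0,0,-1,0,0,0,0,-1,0,0,0,1,0,0,0,0,1,0,0,0])

```text
clock: 10.05
tcp_pos: [0.5022, 0.0215, 0.1571]
ee_rot: [3.101, 0.501, 0.0]
contact_force: [0.4, 0.4, -0.8]
finger_gap: 0.003
finger_force: 0.0
```

play_rows(series=[0,1,0,0,0,0,1,0,0,0,0,1,0,0,0,0,1,0,0,0,0,1,0,0,0])

```text
clock: 10.55
tcp_pos: [0.5331, -0.0742, 0.156]
ee_rot: [3.102, 0.498, -0.004]
contact_force: [0.7, 0.4, -0.2]
finger_gap: 0.005
finger_force: 0.0
```

play_rows(series=[0,1,0,0,0,0,1,0,0,0,0,1,0,0,0,0,1,0,0,0,0,0.3,0,0,0])

```text
clock: 11.05
tcp_pos: [0.5603, -0.1563, 0.1557]
ee_rot: [-3.102, -0.496, 0.003]
contact_force: [0.1, 0.1, 0.4]
finger_gap: 0.005
finger_force: 0.0
```

```bash
cat >> h.py <<'E'
def cloud(n):
    s=np.load("stand.npz");K,R,t=cal(n);p,d=vision.grab_frame(n);d=np.where(d>0,d,np.nan)
    v,u=np.mgrid[:384,:512];c=np.stack([(u-K[0,2])/K[0,0]*d,(v-K[1,2])/K[1,1]*d,d],-1);X=(c-t)@R
    return p,np.concatenate([(X[...,:2]-s["c"])@s["R"],X[...,2:]],-1)*1e3
E
python3 - <<'E'
from h import *
to(-.1,0,.10)
for n in("top","side"):
    p,X=cloud(n)
    for x0 in(65,80,95,110,122):
        m=(X[...,0]>x0)&(X[...,0]<x0+12)&(abs(X[...,1])<26);print(n,x0,m.sum(),np.nanmedian(X[m][:,2]).round(1))
    cv2.imwrite(f"pics/{n}4.png",p[...,::-1])
v=p[130:260,200:330,::-1]
cv2.imwrite("pics/s4.png",cv2.convertScaleAbs(cv2.resize(v,None,fx=4.5,fy=4.5,interpolation=2),alpha=1.5))
E
```

```text
t 11.05 tcp stand mm [-101.    -0.2  155.7] need units [-0.   -0.05  2.79] roll units -0.001 F [0.1 0.1 0.4] tool z [-0.002 -0.    -1.   ] gap 0.4
top 65 148 547.7
top 80 149 545.2
top 95 120 537.7
top 110 13 537.2
top 122 2 20.2
side 65 72 20.1
side 80 121 524.9
side 95 313 502.3
side 110 119 512.3
side 122 32 17.9
```

View pics/s4.png

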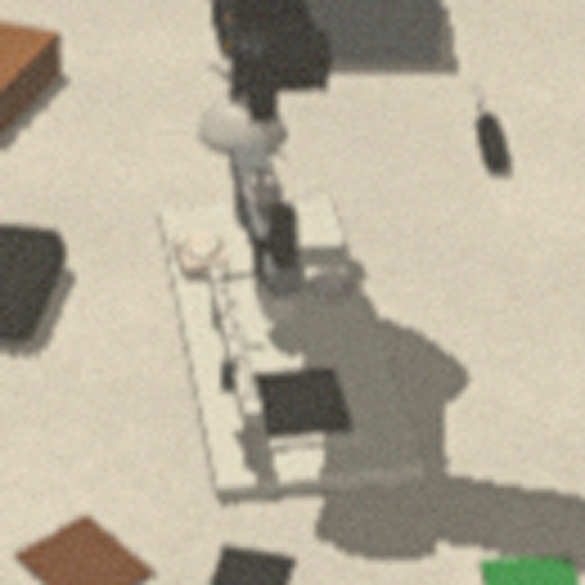

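The plate now shows level: its edge reads about 18-20 mm, down from 25-28. The fingertip is at crop (258,117) above the button at (262,178). I'll get the tip's height from its pixel.

```bash
python3 - <<'E'
from h import *
s=np.load("stand.npz")
for z in(.1025,.137,.15,.163,.17):print(z,((proj("side",np.r_[s["c"]+s["R"]@[-.101,0],z])-[200,130]+.5)*4.5).round(0))
E
```

```text
0.1025 [262. 177.]
0.137 [263. 142.]
0.15 [263. 129.]
0.163 [263. 115.]
0.17 [263. 108.]
```

play_rows(series=[0,-0.05,1,0,0,0,0,1,0,0,0,0,0.6,0,0,0,0,0.1,0,0,0,0,0.1,0,0])

```text
clock: 11.65
tcp_pos: [0.5607, -0.1534, 0.1011]
ee_rot: [3.101, 0.5, 0.0]
contact_force: [0.1, 0.3, 0.0]
finger_gap: 0.005
finger_force: 0.0
```

play_rows(series=[0,0,0.05,0,0,0,0,0.05,0,0,0,0,0.05,0,0,0,0,0.05,0,0])

```text
clock: 12.05
tcp_pos: [0.5606, -0.1536, 0.0972]
ee_rot: [3.101, 0.499, 0.001]
contact_force: [0.2, 1.0, 0.4]
finger_gap: 0.002
finger_force: 0.0
```

play_rows(series=[0,0,0.05,0,0,0,0,0.05,0,0,0,0,0.05,0,0,0,0,0.05,0,0])

```text
clock: 12.45
tcp_pos: [0.5605, -0.1537, 0.0933]
ee_rot: [3.101, 0.5, 0.0]
contact_force: [-1.4, 0.7, 4.9]
finger_gap: 0.007
finger_force: 1.9
```

```bash
python3 -c "
from h import *
to(-.1,0,.088)"
```

```text
t 12.45 tcp stand mm [-98.6  -1.2  93.3] need units [-0.06  0.07  0.26] roll units -0.0002 F [-1.4  0.7  4.9] tool z [ 0. -0. -1.] gap 0.6
```

play_rows(series=[0,0,0.05,0,0,0,0,0.05,0,0,0,0,0.05,0,0,0,0,0.05,0,0])

```text
clock: 12.85
tcp_pos: [0.5605, -0.1537, 0.0888]
ee_rot: [3.102, 0.499, 0.0]
contact_force: [-0.7, -0.2, 3.0]
finger_gap: 0.005
finger_force: 1.9
```

play_rows(series=[0,0,0.05,0,0,0,0,0.05,0,0])

```text
clock: 13.05
tcp_pos: [0.5605, -0.1537, 0.0876]
ee_rot: [3.101, 0.5, -0.0]
contact_force: [-3.2, 2.5, 11.7]
finger_gap: 0.009
finger_force: 6.0
```

play_rows(series=[0,0,0.05,0,0,0,0,0,0,0])

```text
clock: 13.25
tcp_pos: [0.5605, -0.1537, 0.0876]
ee_rot: [3.101, 0.5, 0.001]
contact_force: [-4.5, 0.5, 11.8]
finger_gap: 0.006
finger_force: 6.0
```

play_rows(series=[0,0,0.05,0,0,0,0,0,0,0])

```text
clock: 13.45
tcp_pos: [0.5605, -0.1537, 0.0875]
ee_rot: [3.1, 0.501, 0.001]
contact_force: [-6.1, 2.2, 16.8]
finger_gap: 0.004
finger_force: 8.2
```

The button is home, with the force rising and no more travel. I'll lift, move over the handle and open the fingers part way.

play_rows(series=[0,0,-0.4,0,0,0,0,-1,0,0,0,0,-1,0,0,0,0,-1,0,0,0,0,-1,0,48])

```text
clock: 13.95
tcp_pos: [0.5602, -0.1535, 0.1728]
ee_rot: [-3.101, -0.499, 0.001]
contact_force: [0.5, 0.9, -0.8]
finger_gap: 0.037
finger_force: 0.0
```

play_rows(series=[-0.05,-1,-0.3,0,48,0,-1,0,0,48,0,-1,0,0,48,0,-1,0,0,48,0,-0.93,0,0,48])

```text
clock: 14.45
tcp_pos: [0.528, -0.0595, 0.1781]
ee_rot: [-3.101, -0.499, 0.001]
contact_force: [-0.0, -0.2, -0.7]
finger_gap: 0.47
finger_force: 0.0
```

play_rows(series=[0,0,0,0,48])

```text
clock: 14.55
tcp_pos: [0.5278, -0.0589, 0.1783]
ee_rot: [-3.101, -0.503, 0.001]
contact_force: [0.5, -0.2, 0.5]
finger_gap: 0.517
finger_force: 0.0
```

```bash
python3 - <<'E'
from h import *
to(0,0,.117)
p,X=cloud("side")
s=np.load("stand.npz")
for z in(.135,.15,.16,.17,.185,.2):print(z,((proj("side",np.r_[s["c"]+s["R"]@[0.024,0],z])-[215,110]+.5)*5).round(0))
v=p[110:220,215:325,::-1]
cv2.imwrite("pics/s5.png",cv2.convertScaleAbs(cv2.resize(v,None,fx=5,fy=5,interpolation=2),alpha=1.6))
E
```

```text
t 14.55 tcp stand mm [ 1.700e+00 -1.000e-01  1.783e+02] need units [-0.    0.09  3.07] roll units 0.0004 F [ 0.5 -0.2  0.5] tool z [-0.001  0.001 -1.   ] gap 45.0
0.135 [245. 351.]
0.15 [246. 333.]
0.16 [246. 321.]
0.17 [246. 309.]
0.185 [247. 290.]
0.2 [247. 272.]
```

View pics/s5.png

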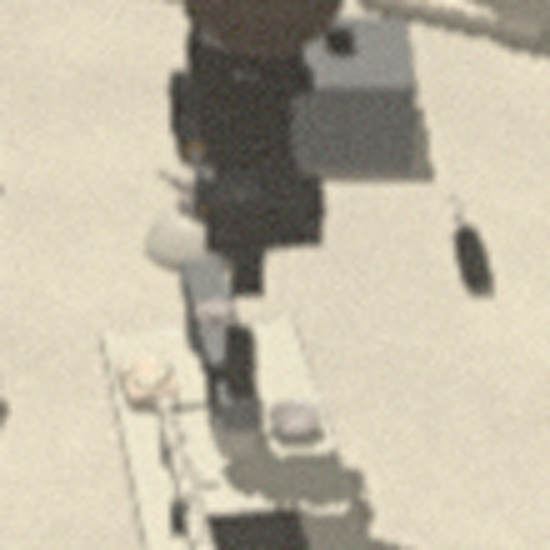

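The front fingertip at (248,293) is at z ≈ 183 mm with the reading at 178. The true tip is therefore reading + 5 mm, and a reading of 0.090 puts the tips at z ≈ 95 mm on the handle.

play_rows(series=[0,0.09,1,0,48,0,0,0.9,0,48,0,0,0.5,0,48,0,0,0.3,0,48,0,0,0,0,48])

```text
clock: 15.1
tcp_pos: [0.5289, -0.0624, 0.1241]
ee_rot: [3.102, 0.499, -0.002]
contact_force: [0.4, -0.0, 0.2]
finger_gap: 0.554
finger_force: 0.0
```

play_rows(series=[0,0,0.7,0,48,0,0,0.6,0,48,0,0,0.4,0,48,0,0,0,0,48])

```text
clock: 15.5
tcp_pos: [0.5283, -0.0622, 0.0898]
ee_rot: [-3.102, -0.499, 0.004]
contact_force: [0.4, -0.6, 0.0]
finger_gap: 0.552
finger_force: 0.0
```

play_rows(series=[0,0,0,0,20,0,0,0,0,10,0,0,0,0,10,0,0,0,0,10,0,0,0,0,10], newtons=30)

```text
clock: 16.0
tcp_pos: [0.5292, -0.0617, 0.0913]
ee_rot: [-3.101, -0.5, -0.001]
contact_force: [-0.5, 2.6, 1.8]
finger_gap: 0.277
finger_force: 30.0
```

```bash
python3 -c "
from h import *
to(.118,0,.09)"
```

```text
t 16.0 tcp stand mm [-1.4 -0.5 91.3] need units [-0.03 -5.97  0.06] roll units -0.0002 F [-0.5  2.6  1.8] tool z [ 0.001  0.    -1.   ] gap 24.1
```

The fingers stopped at 24 mm, so the handle is gripped. Now I'll draw the boom out to just short of the mark, gently.

play_rows(series=[0,-0.3,0,0,10,0,-0.6,0,0,10,0,-0.7,0,0,10,0,-0.7,0,0,10,0,-0.7,0,0,10], newtons=35)

```text
clock: 16.5
tcp_pos: [0.5105, -0.0054, 0.0913]
ee_rot: [3.1, 0.5, 0.001]
contact_force: [2.2, -5.4, 0.3]
finger_gap: 0.271
finger_force: 35.0
```

play_rows(series=[0,-0.7,0,0,10,0,-0.7,0,0,10,0,-0.6,0,0,10,0,-0.3,0,0,10,0,0,0,0,10])

```text
clock: 17.0
tcp_pos: [0.4958, 0.0386, 0.0912]
ee_rot: [3.1, 0.501, 0.0]
contact_force: [0.5, -4.7, 3.0]
finger_gap: 0.278
finger_force: 35.0
```

```bash
python3 - <<'E'
from h import *
to(.118,0,.09)
s=np.load("stand.npz");w=lambda x,y,z:np.r_[s["c"]+s["R"]@[x,y],z]
S=[np.mean([vision.grab_frame(n)[0] for _ in range(8)],0).astype(np.float32) for n in("top","side")]
np.savez("avg.npz",top=S[0],side=S[1])
# rectified view of rule plane z=.076: x 60..160 mm, y -30..-75 ; 0.25 mm/px
xs=np.arange(.06,.16,.00025);ys=np.arange(-.075,-.03,.00025)
out=[]
for n,im in zip(("top","side"),S):
    m=np.array([[proj(n,w(x,y,.076)) for x in xs] for y in ys],np.float32)
    r=cv2.remap(im,m[...,0],m[...,1],2);out.append(r)
o=np.vstack(out);np.save("rect.npy",o)
cv2.imwrite("pics/rect.png",cv2.convertScaleAbs(cv2.resize(o[...,::-1],None,fx=1.6,fy=1.6),alpha=1.5))
E
```

```text
t 17.0 tcp stand mm [104.3  -0.3  91.2] need units [-0.02 -0.68  0.06] roll units 0.0001 F [ 0.5 -4.7  3. ] tool z [ 0.    -0.001 -1.   ] gap 24.2Traceback (most recent call last):
  File "<stdin>", line 10, in <module>
  File "h.py", line 8, in proj
    K,R,t=cal(n);q=K@(R@np.asarray(X)+t);return q[:2]/q[2]
          ~~~^^^
  File "h.py", line 4, in cal
    c=vision.get_calibration(n);return np.array(c["intrinsics"]),np.array(c["R"]),np.array(c["t"])
ValueError: time passes only in moves, steps and waits
```

```bash
sed -i 's/^    c=vision.get_calibration(n);return.*/    c=np.load(n+"0.npz");return c["intrinsics"],c["R"],c["t"]/' h.py
cat >> h.py <<'E'
def rect(z=.076,N=8):
    s=np.load("stand.npz");out=[]
    w=lambda x,y:np.r_[s["c"]+s["R"]@[x,y],z]
    q=[(.06,-.075),(.16,-.075),(.16,-.03),(.06,-.03)];dst=np.float32([((x-.06)*4e3,(y+.075)*4e3) for x,y in q])
    for n in("top","side"):
        im=np.mean([vision.grab_frame(n)[0] for _ in range(N)],0).astype(np.float32)
        H=cv2.getPerspectiveTransform(np.float32([proj(n,w(*a)) for a in q]),dst)
        out.append(cv2.warpPerspective(im,H,(400,180),flags=2))
    return np.vstack(out)
E
python3 - <<'E'
from h import *
o=rect();np.save("rect.npy",o)
cv2.imwrite("pics/rect.png",cv2.convertScaleAbs(cv2.resize(o[...,::-1],None,fx=1.6,fy=1.6),alpha=1.5))
E
```

```text
(no output)
```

View pics/rect.png

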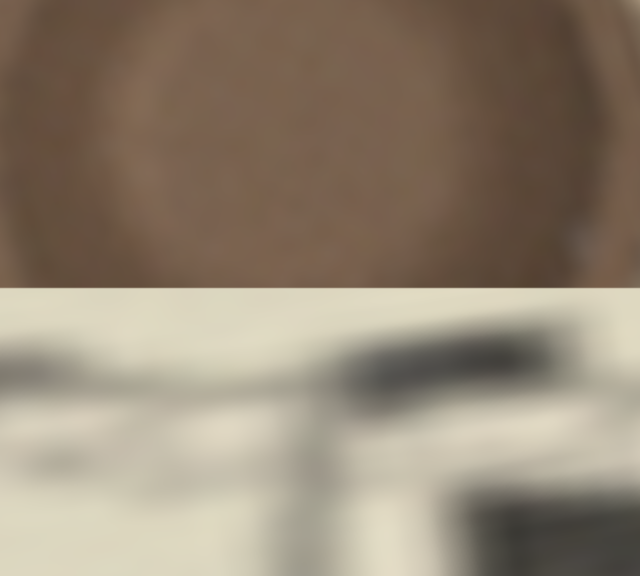

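The side strip of the rectified view shows the pointer at (305,500), x ≈ 107.5, and the clip fin near (378,405), x ≈ 119. The top view is blocked by the arm. I'll measure both numerically from the earlier top pictures and the side view.

```bash
python3 - <<'E'
from h import *
s=np.load("stand.npz")
def warp(n,im,z,x0,x1,y0,y1,k=2):
    w=lambda x,y:np.r_[s["c"]+s["R"]@[x,y],z]
    q=[(x0,y0),(x1,y0),(x1,y1),(x0,y1)];dst=np.float32([((x-x0)*k*1e3,(y-y0)*k*1e3) for x,y in q])
    H=cv2.getPerspectiveTransform(np.float32([proj(n,w(*a)) for a in q]),dst)
    return cv2.warpPerspective(im.astype(np.float32),H,(int((x1-x0)*k*1e3),int((y1-y0)*k*1e3)),flags=1).mean(2)
ims={"top":[np.load("top0.npz")["p"],cv2.imread("pics/top4.png")[...,::-1]],"side":[np.load("side0.npz")["p"]]}
for n in ims:
  for im in ims[n]:
    a=warp(n,im,.076,.095,.14,-.07,-.046,k=1);print(n,"clip x95..139; rows y-70..")
    for r in range(0,24,2):print(-70+r,a[r].astype(int)[::1].tolist())
for n in ims:
  a=warp(n,ims[n][0],.074,-.015,.02,-.058,-.016,k=1);print(n,"pointer0 x-15..")
  for r in range(0,42,3):print(-58+r,a[r].astype(int).tolist())
E
```

```text
top clip x95..139; rows y-70..
-70 [124, 127, 129, 129, 130, 129, 129, 128, 128, 129, 132, 133, 133, 131, 129, 127, 125, 124, 123, 124, 125, 125, 124, 124, 123, 124, 125, 126, 127, 128, 130, 130, 131, 133, 132, 131, 130, 129, 129, 129, 131, 132, 133, 133, 132]
-68 [137, 138, 139, 138, 137, 136, 136, 137, 138, 139, 139, 138, 137, 133, 129, 125, 121, 119, 116, 116, 118, 119, 118, 115, 111, 111, 112, 113, 116, 118, 122, 125, 129, 133, 135, 135, 135, 136, 137, 138, 140, 140, 140, 140, 139]
-66 [143, 143, 143, 142, 142, 142, 143, 143, 144, 144, 144, 141, 137, 133, 128, 122, 114, 109, 103, 97, 96, 95, 93, 92, 91, 89, 92, 93, 97, 103, 110, 118, 124, 129, 136, 138, 139, 141, 141, 142, 142, 142, 143, 144, 144]
-64 [146, 145, 144, 144, 144, 144, 145, 146, 146, 146, 145, 142, 136, 130, 122, 111, 101, 90, 84, 77, 73, 73, 71, 70, 68, 65, 65, 70, 74, 84, 96, 110, 121, 128, 134, 140, 142, 144, 145, 144, 143, 143, 143, 143, 142]
-62 [144, 144, 143, 143, 144, 144, 145, 145, 146, 145, 143, 141, 134, 127, 119, 109, 97, 86, 78, 71, 62, 59, 55, 55, 55, 57, 58, 64, 73, 81, 92, 105, 119, 128, 135, 140, 143
[... 10993 characters left out ...]
, 135, 136, 137, 139, 138, 137, 137, 137, 136]
-28 [136, 136, 135, 134, 134, 131, 128, 125, 122, 120, 117, 115, 114, 114, 113, 112, 111, 111, 114, 117, 120, 123, 127, 130, 131, 132, 133, 133, 133, 133, 132, 131, 131, 130, 129]
-25 [130, 129, 129, 128, 127, 125, 123, 119, 116, 113, 109, 106, 104, 103, 103, 101, 101, 100, 101, 104, 106, 108, 110, 113, 113, 113, 113, 112, 112, 112, 112, 111, 110, 110, 110]
-22 [107, 104, 102, 101, 98, 96, 94, 90, 88, 86, 83, 81, 81, 80, 81, 80, 81, 81, 82, 83, 85, 85, 87, 88, 88, 88, 86, 86, 85, 83, 83, 82, 82, 82, 81]
-19 [75, 74, 71, 70, 68, 67, 66, 64, 62, 61, 59, 58, 57, 57, 58, 58, 60, 61, 62, 64, 65, 66, 67, 68, 69, 69, 70, 70, 71, 72, 73, 74, 75, 76, 77]
```

The fin sits at stand x ≈ 118.3 mm: top-view reading 118.4, with the 100 and 130 ticks reading 100.2 and 130.0. The boom is out about 105.7 mm. I'll draw another 12.6 mm and compare with the side view.

play_rows(series=[0,-0.3,0,0,10,0,-0.2,0,0,10,0,-0.13,0,0,10,0,0,0,0,10,0,0,0,0,10])

```text
clock: 19.1
tcp_pos: [0.492, 0.0501, 0.0912]
ee_rot: [3.101, 0.499, 0.0]
contact_force: [0.0, -5.3, 3.9]
finger_gap: 0.278
finger_force: 35.0
```

```bash
python3 - <<'E'
from h import *
to(.1169,0,.0912)
s=np.load("stand.npz")
ims={"0":np.load("side0.npz")["p"].astype(np.float32),"now":np.mean([vision.grab_frame("side")[0] for _ in range(8)],0).astype(np.float32)}
def warp(im,z,x0,x1,y0,y1,k=4):
    w=lambda x,y:np.r_[s["c"]+s["R"]@[x,y],z]
    q=[(x0,y0),(x1,y0),(x1,y1),(x0,y1)];dst=np.float32([((x-x0)*k*1e3,(y-y0)*k*1e3) for x,y in q])
    H=cv2.getPerspectiveTransform(np.float32([proj("side",w(*a)) for a in q]),dst)
    return cv2.warpPerspective(im,H,(int((x1-x0)*k*1e3),int((y1-y0)*k*1e3)),flags=1).mean(2)
for nm,x0 in(("0",-.015),("now",.103)):
    a=warp(ims[nm],.074,x0,x0+.034,-.06,-.024)
    for y in range(0,36,4):
        r=a[y*4:y*4+8].mean(0);b=cv2.GaussianBlur(r[None],(0,0),2)[0];j=b.argmin()
        d=np.clip(np.percentile(r,75)-r,0,None);k=np.arange(len(r));m=abs(k-j)<20
        print(nm,"y",y-60,"min x",round(x0*1e3+j/4,1),"centroid",round(x0*1e3+(d*k)[m].sum()/d[m].sum()/4,1),r[::8].astype(int).tolist())
o=warp(ims["now"],.076,.09,.15,-.075,-.03,8)
cv2.imwrite("pics/fin.png",cv2.convertScaleAbs(cv2.resize(ims["now"][190:235,230:290,::-1],None,fx=12,fy=12,interpolation=2),alpha=1.6))
for X in((.1183,-.052,.0785),(.1183,-.05,.074)):print(((proj("side",np.r_[s["c"]+s["R"]@X[:2],X[2]])-[230,190]+.5)*12).round(0))
E
```

```text
t 19.1 tcp stand mm [116.4  -0.3  91.2] need units [-0.02 -0.02  0.  ] roll units -0.0002 F [ 0.  -5.3  3.9] tool z [ 0. -0. -1.] gap 24.2
0 y -60 min x -2.8 centroid -2.7 [103, 103, 103, 103, 102, 101, 100, 101, 101, 102, 105, 108, 111, 113, 115, 116, 117]
0 y -56 min x 4.5 centroid 4.6 [116, 120, 123, 127, 126, 124, 121, 119, 116, 114, 114, 115, 116, 118, 121, 123, 125]
0 y -52 min x 4.5 centroid 4.3 [123, 125, 127, 128, 128, 124, 121, 117, 116, 115, 114, 116, 119, 122, 122, 121, 120]
0 y -48 min x -0.5 centroid -0.1 [118, 118, 117, 117, 116, 110, 103, 97, 99, 101, 104, 108, 113, 118, 120, 121, 122]
0 y -44 min x -0.5 centroid -0.5 [115, 114, 113, 111, 109, 104, 99, 94, 96, 102, 107, 113, 120, 127, 132, 133, 134]
0 y -40 min x 0.2 centroid 0.2 [130, 130, 127, 123, 119, 115, 110, 106, 105, 109, 114, 120, 126, 131, 136, 137, 138]
0 y -36 min x 0.8 centroid 0.7 [137, 135, 133, 129, 124, 119, 115, 110, 107, 112, 117, 123, 127, 131, 135, 136, 137]
0 y -32 min x 1.0 centroid 0.7 [138, 137, 134, 129, 124, 118, 116, 113, 111, 116, 122, 128, 132, 135, 137, 138, 137]
0 y -28 min x 1.5 centro
[... 473 characters left out ...]
18.1 [124, 120, 117, 112, 106, 99, 95, 90, 89, 97, 104, 111, 116, 120, 120, 120, 118]
now y -44 min x 136.0 centroid 134.2 [133, 130, 128, 122, 114, 107, 102, 98, 94, 100, 106, 109, 104, 97, 91, 87, 83]
now y -40 min x 136.8 centroid 134.5 [140, 138, 136, 133, 126, 119, 114, 110, 107, 107, 107, 108, 96, 82, 69, 62, 54]
now y -36 min x 136.8 centroid 134.5 [140, 139, 137, 135, 128, 121, 115, 112, 110, 108, 108, 108, 99, 84, 70, 60, 50]
now y -32 min x 136.8 centroid 134.5 [140, 138, 135, 132, 126, 119, 112, 110, 109, 108, 108, 109, 104, 89, 74, 62, 53]
now y -28 min x 136.8 centroid 134.5 [138, 137, 134, 131, 125, 118, 111, 109, 109, 109, 108, 107, 104, 89, 74, 62, 54]
[280. 247.]
[287. 259.]
```

View pics/fin.png

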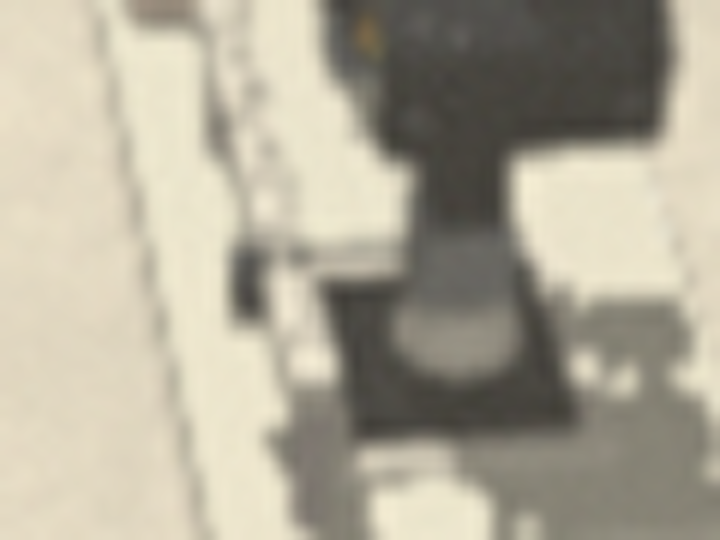

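The pointer at (350,253) runs straight towards the clip fin at (262,265). TCP reckoning puts the boom at 117.8 mm and the side view at about 118.7, against a target of 118.3. The plate looks flat and the handle is still gripped, so I'm handing in.

```bash
python3 -c "
from station import arm
print(arm.hand_in())"
```

```text
the job is handed in; nothing more can be done
None
```

I handed the job in at about 20 s: plate pressed level, lock button fully home, and the boom held out at about 118 mm against the index clip at 118.3 mm, measured to roughly 0.5 mm; hand-in gave no verdict.

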